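Take the push-fit stop end off a gas line

ROBOT

A 6-joint arm with a two-finger parallel gripper is mounted at the origin on the work surface. World frame = base frame: x ahead of the robot, y to its left, z up, the work surface at z = 0. Lengths are in m, angles in rad, forces in N, time in s.
With the tool pointing down it reaches from about 0.25 to 0.775 m from the base axis. Payload 4 kg.
Tool frame: the origin (TCP) lies on the centre line of the jaws, within the pads' length; the fingertips stand 14 mm ahead of it and the grasp point (between the pads) lies 5 mm behind it (robot.tcp_to_tips is the distance from the TCP to the fingertips, in m); z points along the fingers, y is the line along which they close (so a half turn about z gives the same grasp; the last joint's range is limited). The gripper opens to 94 mm and grips with 3 to 60 N. Pads are 16 mm wide; open, the fingers measure 119 mm over their backs; the gripper's body (75 mm by 177 mm) begins 78 mm behind the grasp point.
Start: joints at [-1.431, 0.087, 1.371, -0, 1.684, -0.103], TCP at [0.132, -0.534, 0.22] pointing down, gripper open.
Joint ranges: [-3.1, 3.1], [-0.76, 2.03], [0.27, 2.55], [-1.08, 4.22], [0.17, 2.65], [-2.57, 2.57]. Speed limits (rad/s): [2.79, 2.79, 3.14, 3.14, 3.14, 3.14].

INTERFACE

Orientations are given as [roll, pitch, yaw] about the fixed x, y, z axes, in that order (R = Rz(yaw) Ry(pitch) Rx(roll)).
In Python, from bench import robot gives the robot as it stands.
- The arm moves only by the tool carry_out, never from a script. Its argument "increments" is a list of rows, each a list of 3 entries, a list of its own where there are three numbers: the closure in counts, from 0 (fully open) to 255 (shut), then the shift along the tool's x, y, z in mm, then the turn about the tool's z in degrees. In form: [[fingers, [dx, dy, dz], twist], ...]. A call has 1 to 8 rows; each row shifts and turns the commanded pose from where the row before left it, along the tool's axes as they then stand; what a row does not reach is not made up. A row lasts 1/10 s, in which the tool goes at most 50 mm and 8.59 degrees, less where a joint would pass 70% of its speed; a pose out of reach is approached as far as the arm can. A call with a gripper value outside its range is refused whole. The fingers move at their own pace and stop on an object; the grip force is fixed at half the most. Time passes only in rows, so rows that do not move let the fingers close. It gives the time, the measured TCP pose, the force, the opening and the grip force at its end, in the units of the state.
- robot.get_obs(): the state, without advancing time (a new reading comes with each control period).
- robot.snapshot(name): name is "side" or "top" or "wrist"; returns the picture (480x640x3 uint8, blue, green, red); there is no depth.
- robot.get_calibration(name): a dict with "vfov" (degrees; the focal length in pixels is half the picture's height over the tangent of half this angle, whatever the lens; pixels are square), "cx", "cy" (the principal point, pixels), "T" (4x4, takes a point from camera to world coordinates). Camera axes: x right, y down, z forward; pixel columns grow to the right and rows downward; lengths in m; the calibration is good to about 2 mm. A picture is of the moment at which its call begins: read the wrist's pose just before it. get_calibration takes no time and is no camera call; for the wrist camera it gives the pose at the moment of the call.
- robot.close_job(): hands the job in; it is judged then, once.
The state is a dict: "time": time; "joint_positions": joint angles; "qvel": joint speeds; "joint_torque": joint torques, N m; "tool_pos": TCP position; "ee_rot": TCP orientation; "wrist_force": force on the tool from outside, world axes, zero at the start; "wrist_torque": the same for the moment, N m; "width": finger opening in m; "finger_force": force on a finger pad.
Only numpy, scipy, OpenCV 4.12 (cv2) and the standard library are available. Lean on these libraries where they do the work, as an engineer would, in place of code of your own. Each camera call takes 0.05 s, during which the arm holds its last target. There are 200 camera calls.

TASK

The gas line's branch nearer the robot, vented and shut off, is to get a new connection: pull the locking clip up off its push-fit stop end, then press the collet ring in against the fitting's body and, keeping it pressed, draw the stop end straight off the tube. Set the clip and the stop end down gently in the steel parts tray, without dropping them, and leave everything else on the table where it is.

Things in the scene. Friction and masses are not known exactly. Their poses are not given: they have to be found in the camera images.
- line: Gas line, bolted down: manifold block with two level parallel steel tubes of 15 mm diameter, axes 95 mm above the table. The front one (nearer the robot) ends in the stop end; the other, 90 mm behind it, in a brass plug and is left alone. Origin on the table below the stop end's middle as fitted; z up; own +y points along the tube out of its free end, the way the stop end comes off.
- tube_end (a point): Centre of the front tube's end face, hidden 15 mm past the middle of the stop end; axes as the line (+y off the tube). The nearest thing on the tube behind the collet is a black clamp, 34 mm wide, top 111 mm above the table, its face 94 mm behind the flange's near face.
- stopend_mid (a point): Middle, on the axis, of the grey plastic stop end (blind push-fit), about 0.1 kg. Own y = tube axis, +y off the tube. Body 36 mm across with flat facets, 42.5 mm long, flat closed end at y = +25.5 mm; then a 4.5 mm neck and the collet's flange to y = -25.5 mm: 51 mm in all. Drawn 41 mm along +y it is off the tube. The flat end stands free all over its 36 mm.
- collet_face (a point): Centre of the outer (manifold side) face of the white collet flange: 34 mm diameter, 4 mm thick, around the tube, so the part to press lies 7.5 to 17 mm from the axis. Same axes as the stop end. A gripper from above, closing along the tube with one tip on this face over the tube and the other on the flat end, presses the collet and holds the fitting at once.
- collet (a joint): How far the collet is pressed into the body, m: 0 out (it springs back), 0.0042 fully in. Steel teeth hold the tube by a groove until the collet is in by about 3 mm; keep it in while the fitting comes off. The spring takes 4 N at first, about 8 N fully in. With the clip in place it moves only 0.5 mm.
- clip_mid (a point): Middle, half-way up, of the locking clip: black plastic horseshoe, 14 g, 35 mm wide, 4 mm thick, 52 mm tall, hung over the collet's neck, open end down. It lifts straight up, free after 26 mm. Own y = thickness (along the tube), z up. Pull tab 16 mm wide (x), 10 mm thick (y), from 2 to 26 mm above this point, all above the fitting's top; the arms end 26 mm below this point.
- tray: Steel parts tray, fast to the table, empty: 130 mm (own x) by 200 mm (own y), 24 mm high, walls and floor 3 mm thick. Origin at the centre of its underside on the table, z up. It stands to the left of the stop end or to the right in front of the line; a closed wooden case 55 mm high has the other place.
- taperoll: bystander: roll of amber tape lying flat, 86 mm diameter, 19 mm high; origin at the centre of its underside
- screwdriver: bystander: screwdriver 170 mm long, lying along its own x; origin under its middle
- spanner: bystander: open spanner 150 mm long, lying along its own x; origin under its middle
- lensmount: bystander: lens on a post with a 50 by 75 mm foot, 112 mm tall; origin under the foot
- fork: bystander: dark steel clamping fork, 83 mm long, 30 mm wide, 12 mm high; origin underneath
- union: bystander: brass hexagon union, 36 mm long, 25 mm across, lying; origin underneath its middle
- minipost: bystander: short steel post on a 50 by 30 mm dark foot, 55 mm tall; origin under the foot

How it is judged:
On the way, in this order (a step that is already met when the one before it is completed fails the run):
1. the locking clip is lifted clear of the stop end while that is still home on the tube (distance between clip_mid and stopend_mid above 0.065 m and y of stopend_mid in the frame of line below 0.006 m), for 0.1 s.
2. the collet is pressed in while the stop end is still on the tube (value of joint collet above 0.0025 m and y of stopend_mid in the frame of line below 0.025 m), for 0.05 s.
3. the stop end is drawn off the tube along it (y of stopend_mid in the frame of line above 0.041 m and distance between clip_mid and stopend_mid above 0.025 m), for 0.1 s.
At the end, for the whole second after the job is handed in: The stop end and the clip both lie in the steel tray (their middles within its walls and less than 40 mm above the table), released and at rest (x of stopend_mid in the frame of tray between -0.062 and 0.062 m and y of stopend_mid in the frame of tray between -0.097 and 0.097 m and z of each of stopend_mid, clip_mid in the frame of tray below 0.04 m and x of clip_mid in the frame of tray between -0.062 and 0.062 m and y of clip_mid in the frame of tray between -0.097 and 0.097 m and linear speed of each of stopend, clip below 0.02 m/s); the robot touches nothing.
It fails at once if the stop end is dropped from more than a few centimetres or thrown (over 0.9 m/s while nothing holds it) (linear speed of stopend above 0.9 m/s and contact force between stopend and anything else below 0.05 N).
It fails at once if the clip is dropped from more than a few centimetres or thrown (over 0.9 m/s while nothing holds it) (linear speed of clip above 0.9 m/s and contact force between clip and anything else below 0.05 N).
It fails at once if something else on the table is shifted by more than 20 mm (distance of any of taperoll, screwdriver, spanner, lensmount, fork, union, minipost from where it was at the start of the episode above 0.02 m).
It also fails if it takes over 64 s, if anything falls off the work surface, if the arm or the gripper's body presses on something with over 40 N, if the wrist force passes 120 N, or if a joint passes its speed limit or range.

## Working session

There is one attempt and no reset: what is moved stays moved. The work goes in short steps, Python scripts to look and compute and a tool call to move; the robot and the scene stay as the last step left them, time stands still between calls to the robot, and variables do not carry over. Pictures are saved under pics/ and viewed, at most 10 in all, crops included, and the job is handed in when it is done.

Besides the shell and the picture viewer there is one more tool, called in YAML: its name, and indented under it one key for each argument. carry_out: Moves the arm, as the interface text tells. Its arguments: {"type":"object","properties":{"increments":{"type":"array","items":{"type":"array"}}},"required":["increments"]}

```bash
mkdir -p pics
cat > h.py <<'E'
import numpy as np, cv2
from bench import robot
def cal(n):
    c=robot.get_calibration(n); f=240/np.tan(np.radians(c["vfov"])/2); return f,c["cx"],c["cy"],np.array(c["T"]),c
def ray(n,u,v,C=None):
    f,cx,cy,T,_=C or cal(n); d=T[:3,:3]@np.array([(u-cx)/f,(v-cy)/f,1]); return T[:3,3],d
def onz(n,u,v,z,C=None):
    o,d=ray(n,u,v,C); return o+d*(z-o[2])/d[2]
def proj(n,p,C=None):
    f,cx,cy,T,_=C or cal(n); q=np.linalg.inv(T)@np.append(p,1); return np.array([cx+f*q[0]/q[2],cy+f*q[1]/q[2]])
E
python3 - <<'E'
from h import *
for n in ("side","top"):
    im=robot.snapshot(n); cv2.imwrite(f"pics/{n}0.png",im); c=cal(n); print(n,c[0],c[4])
print(robot.get_obs())
E
```

```text
side 452.5168731947768 {'vfov': 55.88000364942671, 'cx': 321.27411685327456, 'cy': 240.78921065841374, 'T': array([[-0.89782692, -0.22006006,  0.38141892,  0.19280976],
       [-0.44029665,  0.46192327, -0.76991282,  0.78024505],
       [-0.00675921, -0.85918593, -0.51161885,  0.57636816],
       [ 0.        ,  0.        ,  0.        ,  1.        ]])}
top 612.6642069224979 {'vfov': 42.783708040235595, 'cx': 314.90404629292107, 'cy': 238.69749628388706, 'T': array([[-0.01371747, -0.99441696,  0.10462663,  0.45190452],
       [-0.99968703,  0.01144989, -0.02224302,  0.05866259],
       [ 0.02092087, -0.104899  , -0.9942628 ,  1.36718555],
       [ 0.        ,  0.        ,  0.        ,  1.        ]])}
{'time': 0.1, 'joint_positions': array([-1.43112739e+00,  8.79032610e-02,  1.37206053e+00,  2.34699535e-05,
        1.68360902e+00, -1.03079258e-01]), 'qvel': array([-0.00139533, -0.00080567, -0.00311135, -0.00021518, -0.00134305,
       -0.00028948]), 'joint_torque': array([ 1.51315322e-03, -3.41252732e+01, -3.03303838e+01,  7.18166004e-02,
        3.04113398e-02, -9.42800602e-05]), 'tool_pos': array([ 0.13215483, -0.53341896,  0.21843069]), 'ee_rot': array([-3.13962540e+00, -2.26954311e-04,  2.42750593e-01]), 'wrist_force': array([-0.39627149,  0.23498022,  0.11140086]), 'wrist_torque': array([ 0.00256006,  0.0403673 , -0.07118495]), 'finger_force': 0.0, 'width': 0.09419569158481976}
```

View pics/top0.png

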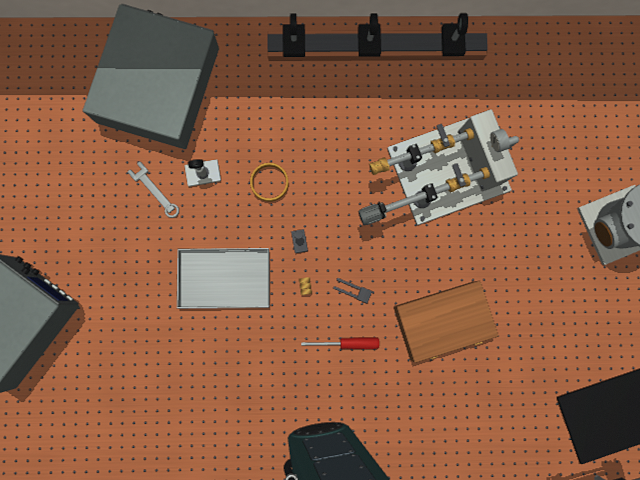

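View pics/side0.png

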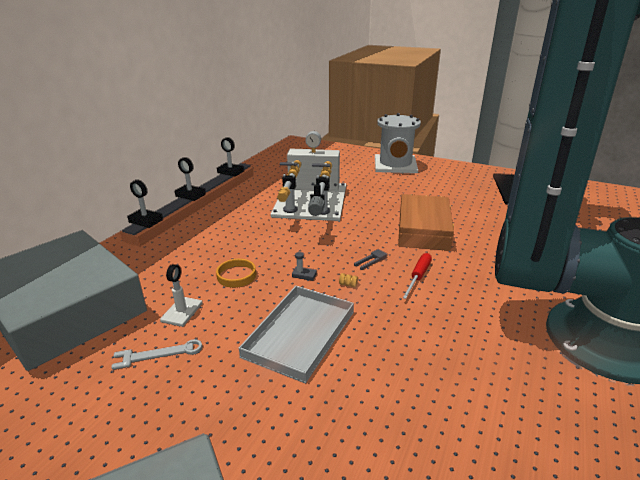

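The top view shows the stop end at about (371,214), clip at (382,210), clamp at (430,193) and the tray around (224,279). The side view agrees, with the tray on the left.

Run:
```python
from h import *
t=cv2.imread("pics/top0.png"); s=cv2.imread("pics/side0.png")
a=cv2.resize(t[160:240,340:500],None,fx=5,fy=5,interpolation=cv2.INTER_CUBIC)
cv2.imwrite("pics/crop1.png",a)
for u,v in [(371,214),(382,210),(490,172.5),(447,187)]: print((u,v),onz("top",u,v,.095))
for u,v in [(178,250),(269,249),(271,308),(179,310)]: print("tray",onz("top",u,v,.024))
p=onz("top",371,214,.095);print(proj("side",p))
```

```text
(371, 214) [ 0.6366032  -0.08841506  0.095     ]
(382, 210) [ 0.64485205 -0.11180296  0.095     ]
(490, 172.5) [ 0.72295992 -0.34395876  0.095     ]
(447, 187) [ 0.69259293 -0.25098681  0.095     ]
tray [0.57180914 0.32888408 0.024     ]
tray [0.57164529 0.12982297 0.024     ]
tray [0.44273942 0.12623403 0.024     ]
tray [0.44119504 0.3254697  0.024     ]
[315.96251886 205.17898815]
```

View pics/crop1.png

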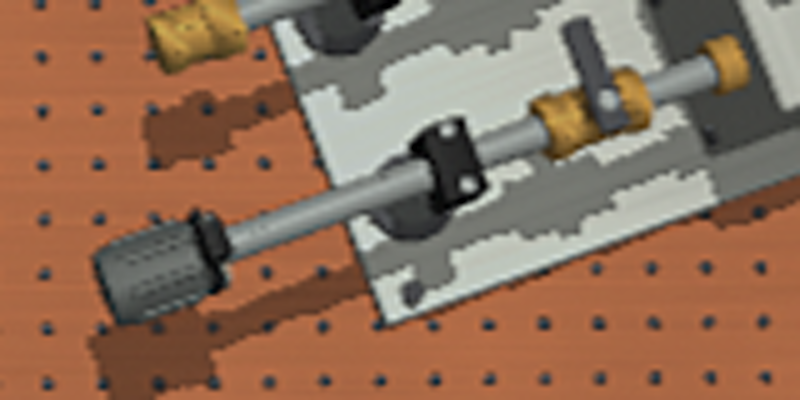

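carry_out:
  increments:
    - [0, [41, -22, -6], 0]
    - [0, [41, -22, -6], 0]
    - [0, [41, -22, -6], 0]
    - [0, [41, -22, -6], 0]
    - [0, [41, -22, -6], 0]
    - [0, [41, -22, 0], 0]
    - [0, [41, -22, 0], 0]
    - [0, [41, -22, 0], 0]

```text
time: 0.9
tool_pos: [0.4093, -0.2825, 0.2492]
ee_rot: [-3.141, 0.0, 0.243]
wrist_force: [0.3, 0.6, 0.4]
width: 0.0939
finger_force: 0.0
```

carry_out:
  increments:
    - [0, [41, -22, 0], 1]
    - [0, [41, -22, 0], 1]
    - [0, [41, -22, 0], 1]
    - [0, [41, -22, 0], 0]
    - [0, [41, -22, 0], 0]
    - [0, [20, -11, 0], 0]
    - [0, [0, 0, 0], 0]
    - [0, [0, 0, 0], 0]

```text
time: 1.7
tool_pos: [0.6028, -0.119, 0.2485]
ee_rot: [-3.141, 0.002, 0.191]
wrist_force: [0.0, 0.3, 0.5]
width: 0.0939
finger_force: 0.0
```

Run:
```python
from h import *
o=robot.get_obs(); print(o["time"],o["tool_pos"],o["ee_rot"],o["wrist_force"])
C=cal("wrist"); im=robot.snapshot("wrist"); cv2.imwrite("pics/w1.png",im); print(C[0],C[3]); np.save("w1.npy",C[3])
```

```text
1.7 [ 0.60278433 -0.11903267  0.24852735] [-3.14133875e+00  2.15873755e-03  1.91040277e-01] [0.00489534 0.33526189 0.54535376]
344.75042199084345 [[ 1.89910112e-01 -9.53069061e-01 -2.35782771e-01  6.71328058e-01]
 [-9.81801482e-01 -1.84354830e-01 -4.55976697e-02 -1.06255456e-01]
 [-9.96440306e-06  2.40151332e-01 -9.70735462e-01  4.13702856e-01]
 [ 0.00000000e+00  0.00000000e+00  0.00000000e+00  1.00000000e+00]]
```

View pics/w1.png

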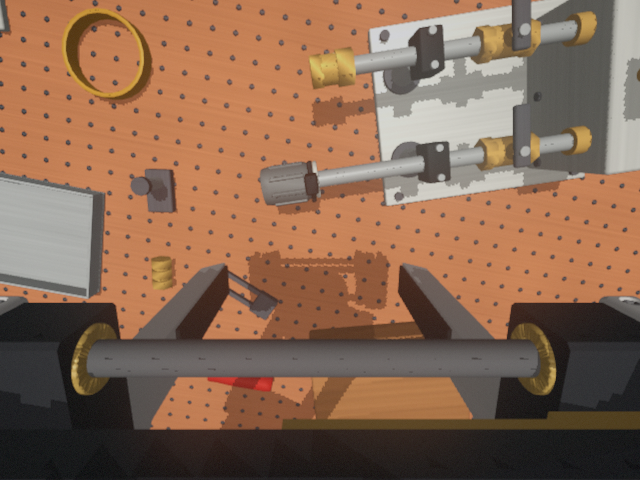

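Run:
```python
from h import *
im=cv2.imread("pics/w1.png"); T=np.load("w1.npy"); c=cal("wrist"); C=(c[0],c[1],c[2],T,None)
hsv=cv2.cvtColor(im,cv2.COLOR_BGR2HSV)
pts=[]
for u in range(325,375,3):
    col=np.where(hsv[160:200,u,1]<60)[0]+160
    if len(col): pts.append((u,(col.min()+col.max())/2)); print(u,col.min(),col.max(),end="; ")
P=np.array([onz("wrist",u,v,.095,C)[:2] for u,v in pts])
k=np.polyfit(P[:,1],P[:,0],1); print("\nx=",k,np.degrees(np.arctan(-k[0])))
print([onz("wrist",u,v,.095,C) for u,v in [(578,140),(496,152)]])
cv2.imwrite("pics/crop2.png",cv2.resize(im[140:220,250:350],None,fx=7,fy=7,interpolation=cv2.INTER_CUBIC))
```

```text
325 169 185; 328 170 185; 331 170 184; 334 169 184; 337 169 184; 340 168 183; 343 168 183; 346 167 182; 349 167 181; 352 166 181; 355 166 180; 358 165 180; 361 165 199; 364 164 179; 367 164 180; 370 163 179; 373 163 178; 
x= [-0.31229886  0.61131921] 17.343525096617814
[array([ 0.72446854, -0.33646201,  0.095     ]), array([ 0.70062598, -0.26796591,  0.095     ])]
```

View pics/crop2.png

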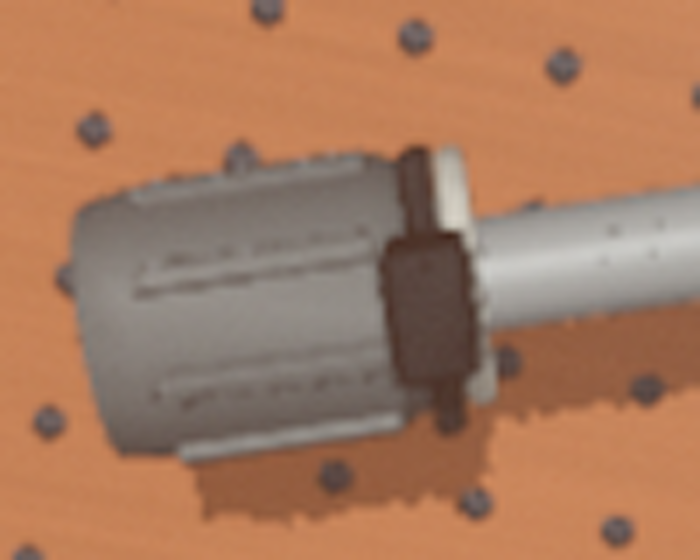

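Run:
```python
from h import *
T=np.load("w1.npy"); c=cal("wrist"); C=(c[0],c[1],c[2],T,None)
a=onz("wrist",318.1,179.3,.095,C);b=onz("wrist",263.3,187.4,.095,C);print("flange",a,"end",b,np.linalg.norm(a-b))
print("tab",onz("wrist",311.4,184,.137,C))
th=np.radians(17.6);d=np.array([-np.sin(th),np.cos(th)])
print("mid",a[:2]+d*.0255,b[:2]-d*.0255,"clip",a[:2]+d*.0062,"dir",d)
# tube line from top image
t=cv2.imread("pics/top0.png");h=cv2.cvtColor(t,cv2.COLOR_BGR2HSV)
P=[]
for u in range(388,404,2):
    r=np.where(h[188:222,u,1]<60)[0]+188
    if len(r): P.append(onz("top",u,(r.min()+r.max())/2,.095)[:2]); print(u,r.min(),r.max(),end=";")
P=np.array(P);k=np.polyfit(P[:,1],P[:,0],1);print(k)
```

```text
flange [ 0.64641708 -0.11568701  0.095     ] end [ 0.62958532 -0.06757223  0.095     ] 0.050973918164770995
tab [ 0.64504198 -0.1099152   0.137     ]
mid [ 0.63870665 -0.09138065] [ 0.63729575 -0.09187859] clip [ 0.64454239 -0.10977723] dir [-0.30236989  0.95319067]
388 204 211;390 204 210;392 203 209;394 202 208;396 201 208;398 201 207;400 200 206;402 199 206;[-0.3551581   0.60578321]
```

carry_out:
  increments:
    - [0, [0, 0, 0], -4]
    - [0, [0, 0, 0], -4]
    - [0, [21, 2.5, 15], 0]
    - [0, [21.5, 2.5, 20], 0]
    - [0, [0, 0, 20], 0]
    - [0, [0, 0, 0], 0]
    - [0, [0, 0, 0], 0]

```text
time: 2.45
tool_pos: [0.644, -0.1112, 0.1948]
ee_rot: [-3.142, 0.001, 0.328]
wrist_force: [0.3, 0.6, 1.5]
width: 0.0939
finger_force: 0.0
```

Run:
```python
from h import *
o=robot.get_obs(); print(o["time"],o["tool_pos"],o["ee_rot"])
C=cal("wrist"); im=robot.snapshot("wrist"); cv2.imwrite("pics/w2.png",im); np.save("w2.npy",C[3])
```

```text
2.45 [ 0.64404757 -0.11120977  0.1948055 ] [-3.14157740e+00  7.24666219e-04  3.28276724e-01]
```

View pics/w2.png

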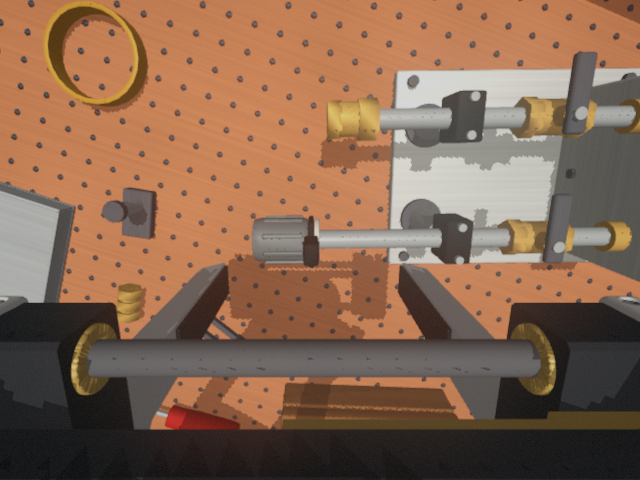

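Run:
```python
from h import *
im=cv2.imread("pics/w2.png"); T=np.load("w2.npy"); c=cal("wrist"); C=(c[0],c[1],c[2],T,None)
h=cv2.cvtColor(im,cv2.COLOR_BGR2HSV)
P=[]
for u in range(324,390,3):
    r=np.where(h[225:255,u,1]<70)[0]+225
    P.append((u,r.min(),r.max()))
P=np.array(P);print(P.T)
for lo in (1,2):
    Q=np.array([onz("wrist",u,v,.095,C)[:2] for u,v in P[:,[0,lo]]]);k=np.polyfit(Q[:,1],Q[:,0],1);print(k,np.degrees(np.arctan(-k[0])))
print([onz("wrist",u,v,.095,C) for u,v in [(320,239.5),(425,238),(500,236.5),(612,235)]])
# dark clip tab
m=((h[225:275,295:330,2]<75)&(h[225:275,295:330,1]>20)).astype(np.uint8)
n,l,s,ce=cv2.connectedComponentsWithStats(m);print(s,ce+[295,225])
cv2.imwrite("pics/crop3.png",cv2.resize(im[205:275,240:340],None,fx=7,fy=7,interpolation=cv2.INTER_CUBIC))
```

```text
[[324 327 330 333 336 339 342 345 348 351 354 357 360 363 366 369 372 375
  378 381 384 387]
 [230 230 230 230 230 230 230 230 230 230 230 230 230 230 230 230 229 230
  230 230 229 229]
 [247 247 247 247 247 247 247 247 247 247 247 247 247 253 247 247 247 247
  247 247 247 254]]
[-0.3514217   0.61359057] 19.362582105628775
[-0.2983537   0.60591759] 16.61266766739697
[array([ 0.64656148, -0.11668012,  0.095     ]), array([ 0.67457406, -0.19513606,  0.095     ]), array([ 0.69486578, -0.25092438,  0.095     ]), array([ 0.7245607 , -0.33433639,  0.095     ])]
[[   0    0   35   50 1435]
 [   8   11   16   31  314]
 [  13   23    1    1    1]] [[312.3456446  249.15400697]
 [310.43312102 251.08598726]
 [308.         248.        ]]
```

View pics/crop3.png

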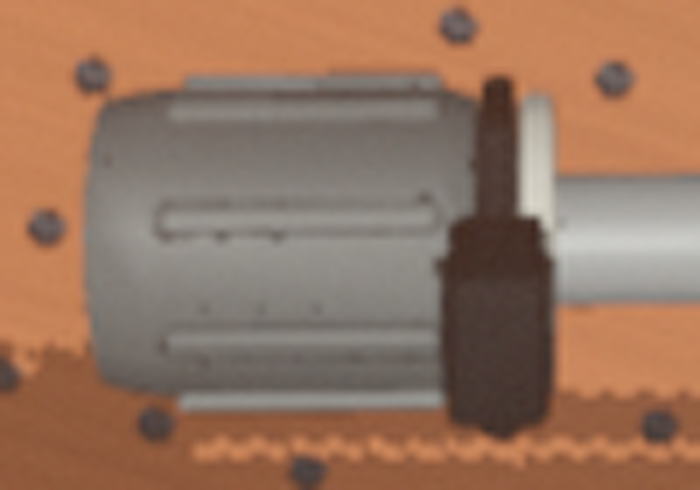

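Run:
```python
from h import *
T=np.load("w2.npy"); c=cal("wrist"); C=(c[0],c[1],c[2],T,None)
a=np.array([0.64404757,-0.11120977]);th=.337
X=np.array([np.cos(th),np.sin(th)]);Y=np.array([np.sin(th),-np.cos(th)])
def show(n,u,v,z):
    p=onz("wrist",u,v,z,C)[:2]; print(n,p,"tool dx,dy mm",(p-a)@X*1e3,(p-a)@Y*1e3)
show("tab138",311.1,255.5,.138);show("tab135",311.1,255.5,.135)
show("flange rim",318.9,224,.105);show("flange",319,239,.095);show("end",252.5,241,.095)
show("tube",345,238.5,.098)
```

```text
tab138 [ 0.644399   -0.11020157] tool dx,dy mm 0.6650328936030713 -0.8352880732739439
tab135 [ 0.64351354 -0.11048418] tool dx,dy mm -0.2640678152229684 -0.8613579692692237
flange rim [ 0.66012237 -0.11090348] tool dx,dy mm 15.271884392610637 5.026188335106267
flange [ 0.64669314 -0.11579457] tool dx,dy mm 0.980763032644775 5.201689624719424
end [ 0.6281011  -0.06628577] tool dx,dy mm -0.19504197557558842 -47.66988346660458
tube [ 0.6543674  -0.13467378] tool dx,dy mm 1.9808048845506685 25.556510098604527
```

carry_out:
  increments:
    - [0, [0.7, -0.9, 20], -0.5]
    - [0, [0, 0, 25], 0]
    - [0, [0, 0, 19], 0]
    - [120, [0, 0, 0], 0]
    - [255, [0, 0, 0], 0]
    - [255, [0, 0, 0], 0]
    - [255, [0, 0, 0], 0]
    - [255, [0, 0, 0], 0]

```text
time: 3.3
tool_pos: [0.646, -0.1091, 0.132]
ee_rot: [3.14, -0.002, 0.339]
wrist_force: [0.4, -0.5, -0.7]
width: 0.0571
finger_force: 0.0
```

carry_out:
  increments:
    - [255, [0, 0, 0], 0]
    - [255, [0, 0, 0], 0]
    - [255, [0, 0, 0], 0]
    - [255, [0, 0, 0], 0]
    - [255, [0, 0, 0], 0]
    - [255, [0, 0, 0], 0]
    - [255, [0, 0, 0], 0]

```text
time: 4.0
tool_pos: [0.6454, -0.109, 0.1304]
ee_rot: [3.142, 0.0, 0.339]
wrist_force: [-0.1, 0.1, 0.2]
width: 0.0098
finger_force: 30.0
```

Gripped at 9.8 mm. Lift straight.

carry_out:
  increments:
    - [255, [0, 0, -8], 0]
    - [255, [0, 0, -12], 0]
    - [255, [0, 0, -15], 0]
    - [255, [0, 0, -20], 0]
    - [255, [0, 0, -20], 0]
    - [255, [0, 0, -15], 0]
    - [255, [0, 0, 0], 0]
    - [255, [0, 0, 0], 0]

```text
time: 4.8
tool_pos: [0.6455, -0.109, 0.221]
ee_rot: [3.141, -0.001, 0.339]
wrist_force: [-1.2, 0.3, -0.4]
width: 0.0096
finger_force: 30.0
```

carry_out:
  increments:
    - [255, [0, -30, 0], 0]
    - [255, [0, -48, 0], 0]
    - [255, [0, -48, 0], 0]
    - [255, [0, -48, 0], 0]
    - [255, [0, -48, 0], 0]
    - [255, [0, -48, 0], 0]
    - [255, [0, -48, 0], 0]
    - [255, [0, -48, 0], 0]

```text
time: 5.6
tool_pos: [0.5221, 0.2377, 0.2188]
ee_rot: [3.141, 0.003, 0.339]
wrist_force: [1.0, -1.0, -0.4]
width: 0.0096
finger_force: 30.0
```

carry_out:
  increments:
    - [255, [0, -36, 0], 0]
    - [255, [0, -16, 0], 6.5]
    - [255, [0, 0, 40], 6.5]
    - [255, [0, 0, 45], 6.4]
    - [255, [0, 0, 45], 0]
    - [255, [0, 0, 24], 0]
    - [255, [0, 0, 0], 0]
    - [255, [0, 0, 0], 0]

```text
time: 6.4
tool_pos: [0.506, 0.2851, 0.0658]
ee_rot: [3.141, 0.002, 0.0]
wrist_force: [0.3, 0.1, -0.2]
width: 0.0098
finger_force: 30.0
```

Run:
```python
from h import *
o=robot.get_obs(); print(o["time"],o["tool_pos"],o["ee_rot"],o["width"])
im=robot.snapshot("side"); cv2.imwrite("pics/s2.png",cv2.resize(im[220:420,180:420],None,fx=3,fy=3))
```

```text
6.4 [0.50599611 0.28505577 0.06580511] [3.14072286e+00 1.69026844e-03 1.59906241e-04] 0.00975867301349514
```

View pics/s2.png

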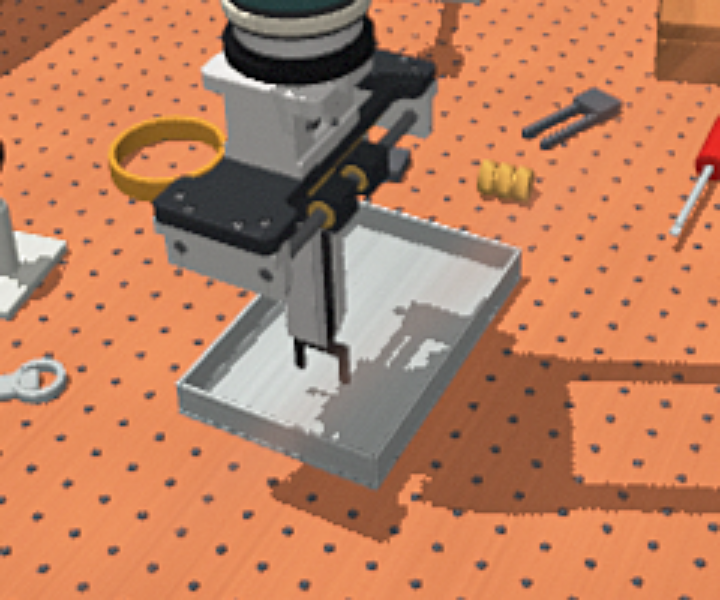

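The clip hangs upright between the fingers at about (325,365), inside the tray walls and above its floor.

carry_out:
  increments:
    - [255, [0, 0, 8], 0]
    - [255, [0, 0, 3], 0]
    - [255, [0, 0, 2], 0]
    - [255, [0, 0, 0], 0]
    - [255, [0, 0, 0], 0]

```text
time: 6.95
tool_pos: [0.5066, 0.2853, 0.0537]
ee_rot: [-3.142, -0.0, 0.0]
wrist_force: [0.1, -0.2, -0.4]
width: 0.0101
finger_force: 30.0
```

carry_out:
  increments:
    - [255, [0, 0, 1.5], 0]
    - [255, [0, 0, 1.5], 0]
    - [255, [0, 0, 1.5], 0]
    - [255, [0, 0, 0], 0]
    - [255, [0, 0, 0], 0]

```text
time: 7.45
tool_pos: [0.5064, 0.2853, 0.0488]
ee_rot: [3.141, 0.0, 0.0]
wrist_force: [0.1, -0.4, -0.8]
width: 0.0098
finger_force: 30.0
```

carry_out:
  increments:
    - [255, [0, 0, 1], 0]
    - [255, [0, 0, 1], 0]
    - [255, [0, 0, 1], 0]
    - [255, [0, 0, 0], 0]
    - [255, [0, 0, 0], 0]

```text
time: 7.95
tool_pos: [0.5066, 0.2853, 0.0471]
ee_rot: [-3.141, -0.001, 0.0]
wrist_force: [-2.0, -1.6, 6.1]
width: 0.0097
finger_force: 30.0
```

Touching the floor (6 N). Release.

carry_out:
  increments:
    - [215, [0, 0, 0], 0]
    - [200, [0, 0, 0], 0]
    - [180, [0, 0, 0], 0]
    - [180, [0, 0, 0], 0]
    - [170, [0, 0, 0], 0]
    - [170, [0, 0, -10], 0]
    - [170, [0, 0, -30], 0]
    - [170, [0, 0, -30], 0]

```text
time: 8.75
tool_pos: [0.5059, 0.2851, 0.1165]
ee_rot: [3.141, 0.002, 0.0]
wrist_force: [-0.4, -0.0, -0.3]
width: 0.0314
finger_force: 0.0
```

Run:
```python
from h import *
o=robot.get_obs(); print(o["time"],o["tool_pos"],o["ee_rot"],o["width"])
im=robot.snapshot("side"); cv2.imwrite("pics/s3.png",cv2.resize(im[220:420,180:420],None,fx=3,fy=3))
```

```text
8.75 [0.50592087 0.28507547 0.11651651] [3.14082377e+00 1.57703961e-03 2.40282987e-04] 0.03135245481250029
```

View pics/s3.png

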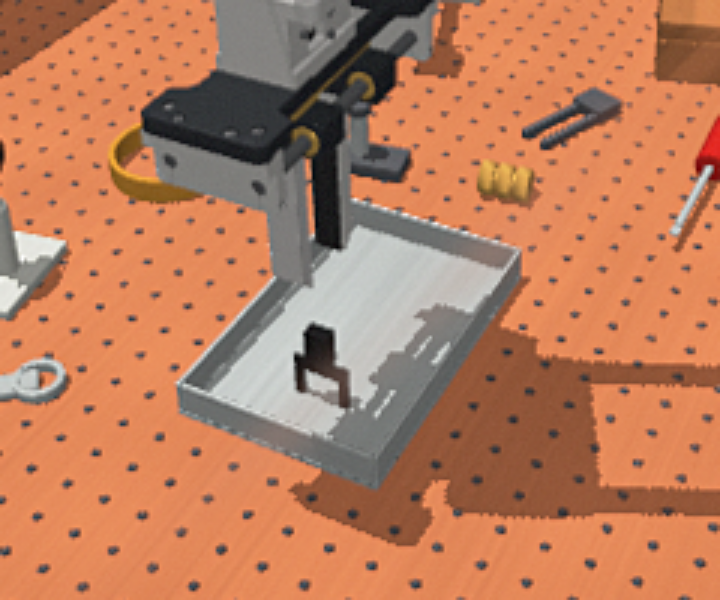

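carry_out:
  increments:
    - [170, [0, 0, -30], -6.5]
    - [100, [0, 0, -40], -6.5]
    - [0, [0, 0, -10], -6.4]
    - [0, [0, 40, 0], 0]
    - [0, [0, 48, 0], 0]
    - [0, [0, 48, 0], 0]
    - [0, [0, 48, 0], 0]
    - [0, [0, 48, 0], 0]

```text
time: 9.6
tool_pos: [0.5841, 0.0648, 0.1968]
ee_rot: [3.141, -0.001, 0.339]
wrist_force: [1.2, 0.6, 0.2]
width: 0.084
finger_force: 0.0
```

carry_out:
  increments:
    - [0, [0, 48, 0], 0]
    - [0, [0, 48, 0], 0]
    - [0, [0, 46, 0], 0]
    - [0, [0, 22, 0], 0]
    - [0, [0, 0, 0], 0]
    - [0, [0, 0, 0], 0]

```text
time: 10.2
tool_pos: [0.638, -0.0875, 0.196]
ee_rot: [-3.14, -0.0, 0.339]
wrist_force: [0.2, -0.1, 0.7]
width: 0.0938
finger_force: 0.0
```

Run:
```python
from h import *
o=robot.get_obs(); print(o["time"],o["tool_pos"],o["ee_rot"],o["width"])
C=cal("wrist"); im=robot.snapshot("wrist"); np.save("w3.npy",C[3])
uv=proj("wrist",[.639,-.091,.095],C); print(uv)
u,v=map(int,uv); cv2.imwrite("pics/w3.png",cv2.resize(im[v-50:v+50,u-65:u+65],None,fx=6,fy=6,interpolation=cv2.INTER_CUBIC)); print(u-65,v-50)
```

```text
10.2 [ 0.63795027 -0.08746277  0.19604632] [-3.14043174e+00 -1.43217496e-04  3.38851708e-01] 0.0937506454597248
[317.22743119 240.1627179 ]
252 190
```

View pics/w3.png

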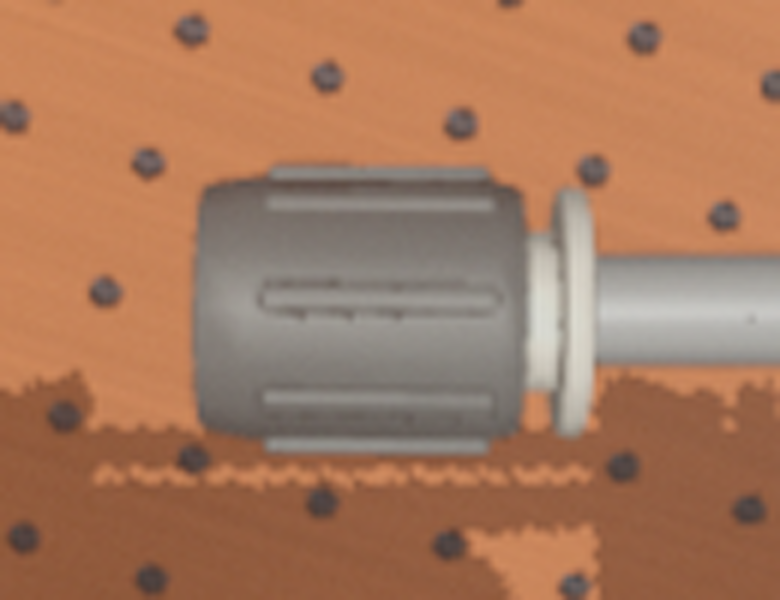

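The picture shows the clip gone, the fitting level in the image (rows 190–450 of the crop), and the white flange's outer face at column 597. Lower over it.

carry_out:
  increments:
    - [0, [-1, 2, 20], 0]
    - [0, [0, 0, 30], 0]
    - [0, [0, 0, 20], 0]
    - [0, [0, 0, 6], 0]
    - [0, [0, 0, 0], 0]
    - [0, [0, 0, 0], 0]

```text
time: 10.85
tool_pos: [0.6385, -0.0896, 0.1217]
ee_rot: [3.14, -0.002, 0.34]
wrist_force: [0.2, -0.6, 1.0]
width: 0.094
finger_force: 0.0
```

carry_out:
  increments:
    - [0, [0, 0, 2.5], 0]
    - [150, [0, 0, 0], 0]
    - [150, [0, 0, 0], 0]
    - [150, [0, 0, 0], 0]
    - [150, [0, 0, 0], 0]
    - [150, [0, 0, 0], 0]
    - [150, [0, 0, 0], 0]
    - [150, [0, 0, 0], 0]

```text
time: 11.65
tool_pos: [0.6377, -0.0903, 0.1176]
ee_rot: [-3.141, 0.0, 0.339]
wrist_force: [0.3, -0.4, 0.5]
width: 0.046
finger_force: 30.0
```

Width 46 mm at 30 N: collet fully in. Draw off.

carry_out:
  increments:
    - [180, [0, 0, 0], 0]
    - [180, [0, -2, 0], 0]
    - [180, [0, -3, 0], 0]
    - [180, [0, -4, 0], 0]
    - [180, [0, 0, 0], 0]

```text
time: 12.15
tool_pos: [0.6346, -0.0812, 0.1176]
ee_rot: [-3.141, -0.0, 0.339]
wrist_force: [0.2, 0.1, 0.6]
width: 0.0463
finger_force: 30.0
```

carry_out:
  increments:
    - [180, [0, -6, 0], 0]
    - [180, [0, -8, 0], 0]
    - [180, [0, -8, 0], 0]
    - [180, [0, -8, 0], 0]
    - [180, [0, -8, 0], 0]
    - [180, [0, -8, 0], 0]
    - [180, [0, -8, 0], 0]
    - [180, [0, 0, 0], 0]

```text
time: 12.95
tool_pos: [0.6164, -0.0297, 0.1174]
ee_rot: [-3.141, 0.0, 0.34]
wrist_force: [0.2, 0.5, -1.0]
width: 0.0463
finger_force: 30.0
```

Run:
```python
from h import *
o=robot.get_obs(); print(o["time"],o["tool_pos"],o["width"])
im=robot.snapshot("side"); cv2.imwrite("pics/s4.png",cv2.resize(im[130:250,250:410],None,fx=4.5,fy=4.5,interpolation=cv2.INTER_CUBIC))
```

```text
12.95 [ 0.61639121 -0.02967885  0.1173834 ] 0.04630059668859046
```

View pics/s4.png

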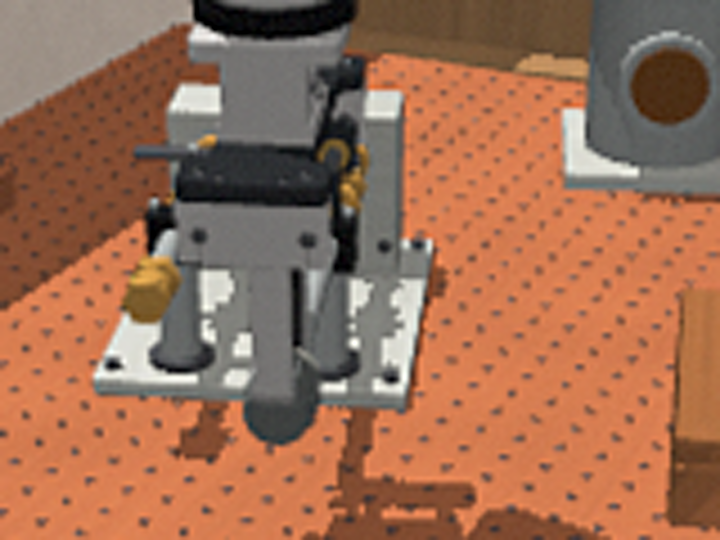

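carry_out:
  increments:
    - [180, [0, -5, -15], 0]
    - [180, [0, -10, -30], 0]
    - [180, [-4, -30, -20], 0]
    - [180, [-6, -40, 0], 0]
    - [180, [-6, -45, 0], 0]
    - [180, [-6, -45, 0], 0]
    - [180, [-5, -40, 0], 0]
    - [180, [-3, -28.6, 0], 0]

```text
time: 13.8
tool_pos: [0.5066, 0.1909, 0.1842]
ee_rot: [-3.141, -0.002, 0.34]
wrist_force: [-0.0, -0.4, -1.0]
width: 0.0459
finger_force: 30.0
```

carry_out:
  increments:
    - [180, [0, 0, 0], 6.5]
    - [180, [0, 0, 20], 6.5]
    - [180, [0, 0, 30], 6.4]
    - [180, [0, 0, 30], 0]
    - [180, [0, 0, 25], 0]
    - [180, [0, 0, 10], 0]
    - [180, [0, 0, 0], 0]
    - [180, [0, 0, 0], 0]

```text
time: 14.6
tool_pos: [0.5088, 0.189, 0.0692]
ee_rot: [-3.141, -0.003, -0.0]
wrist_force: [-0.5, 0.3, -0.0]
width: 0.046
finger_force: 30.0
```

carry_out:
  increments:
    - [180, [0, 0, 8], 0]
    - [180, [0, 0, 6], 0]
    - [180, [0, 0, 4], 0]
    - [180, [0, 0, 2], 0]
    - [180, [0, 0, 1], 0]
    - [180, [0, 0, 0], 0]

```text
time: 15.2
tool_pos: [0.5075, 0.1887, 0.0463]
ee_rot: [3.141, 0.0, 0.0]
wrist_force: [0.8, -0.3, -1.3]
width: 0.0463
finger_force: 30.0
```

carry_out:
  increments:
    - [180, [0, 0, 1], 0]
    - [180, [0, 0, 1], 0]
    - [180, [0, 0, 1], 0]
    - [180, [0, 0, 0], 0]
    - [180, [0, 0, 0], 0]

```text
time: 15.7
tool_pos: [0.5081, 0.1889, 0.0446]
ee_rot: [-3.141, -0.002, 0.0]
wrist_force: [-2.0, 0.1, 5.9]
width: 0.0461
finger_force: 30.0
```

carry_out:
  increments:
    - [115, [0, 0, 0], 0]
    - [100, [0, 0, 0], 0]
    - [80, [0, 0, 0], 0]
    - [65, [0, 0, 0], 0]
    - [65, [0, 0, 0], 0]
    - [65, [0, 0, 0], 0]
    - [65, [0, 0, 0], 0]

```text
time: 16.4
tool_pos: [0.5075, 0.1888, 0.0433]
ee_rot: [3.141, 0.0, 0.0]
wrist_force: [-0.2, -0.5, -0.2]
width: 0.0702
finger_force: 0.0
```

carry_out:
  increments:
    - [65, [0, 0, -5], 0]
    - [65, [0, 0, -15], 0]
    - [65, [0, 0, -40], 0]
    - [65, [0, 0, -45], 0]
    - [65, [-40, 30, -40], 0]
    - [65, [-48, 0, 0], 0]
    - [65, [-48, 0, 0], 0]
    - [65, [-40, 0, 0], 0]

```text
time: 17.2
tool_pos: [0.3387, 0.1652, 0.1815]
ee_rot: [-3.141, -0.003, -0.0]
wrist_force: [0.1, 0.8, 0.4]
width: 0.0701
finger_force: 0.0
```

Run:
```python
from h import *
o=robot.get_obs(); print(o["time"],o["tool_pos"],o["width"],o["finger_force"],o["wrist_force"])
im=robot.snapshot("top"); t0=cv2.imread("pics/top0.png")
d=(cv2.absdiff(im,t0).max(2)>45).astype(np.uint8)
n,l,s,ce=cv2.connectedComponentsWithStats(d)
for i in range(1,n):
    if s[i,4]>8: print(s[i],ce[i],onz("top",*ce[i],.02))
g=cv2.cvtColor(im,cv2.COLOR_BGR2HSV)[250:308,180:269,2]
n,l,s,ce=cv2.connectedComponentsWithStats((g<120).astype(np.uint8)); print("tray dark",s[1:],[onz("top",*(c+[180,250]),.02) for c in ce[1:]])
```

```text
17.2 [0.33874826 0.16518035 0.18147252] 0.0701411863697314 0.0 [0.1139133  0.8059692  0.39892202]
[358 201  29  40 571] [371.27145359 219.55516637] [ 0.63501593 -0.09739941  0.02      ]
[230 270  25  20 410] [241.19756098 279.58292683] [0.50547581 0.19124758 0.02      ]
[193 272  10  18 118] [197.77966102 281.07627119] [0.50343818 0.28597359 0.02      ]
[  173   346   217   134 14851] [260.8072857  414.51255808] [0.21622471 0.14965447 0.02      ]
[547 458  79  22 669] [597.33183857 472.59491779] [ 0.08201582 -0.57072482  0.02      ]
[314 468  47  12 431] [335.34802784 474.16705336] [ 0.08963105 -0.00805413  0.02      ]
[632 478   8   2  12] [636.16666667 478.66666667] [ 0.06780821 -0.65408702  0.02      ]
tray dark [[  0   0  87  57 257]
 [ 88   0   1   3   3]
 [ 50  20  25  20 364]
 [ 13  22  10  18 109]
 [ 88  54   1   1   1]
 [ 71  57   3   1   3]
 [ 75  57  14   1  14]] [array([0.55550075, 0.25861518, 0.02      ]), array([0.56760465, 0.13226109, 0.02      ]), array([0.50480213, 0.19157801, 0.02      ]), array([0.50358286, 0.28583427, 0.02      ]), array([0.45148196, 0.13292294, 0.02      ]), array([0.44545402, 0.16780834, 0.02      ]), array([0.4451676 , 0.14712172, 0.02      ])]
```

Only the two parts changed place, and both are in the tray. The robot is clear. Settle, then hand in.

carry_out:
  increments:
    - [65, [0, 0, 0], 0]
    - [65, [0, 0, 0], 0]
    - [65, [0, 0, 0], 0]
    - [65, [0, 0, 0], 0]
    - [65, [0, 0, 0], 0]

```text
time: 17.75
tool_pos: [0.341, 0.1653, 0.1795]
ee_rot: [3.141, 0.001, -0.0]
wrist_force: [0.2, -0.8, 0.0]
width: 0.0701
finger_force: 0.0
```

```bash
python3 -c "
from bench import robot
print(robot.close_job())"
```

```text
the job is handed in; nothing more can be done
None
```

The job is handed in (no verdict was returned): the clip and the stop end were set down in the tray on light contact, and the last top view shows nothing else moved where the arm didn't block it, but I viewed 11 pictures, one over the limit of 10.

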